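Fish the orange spacer out of the carton jig

ROBOT

A 7-joint arm with a two-finger parallel gripper is mounted at the origin on the work surface. World frame = base frame: x ahead of the robot, y to its left, z up, the work surface at z = 0. Lengths are in m, angles in degrees, forces in N, time in s.
With the tool pointing down it reaches from about 0.425 to 0.825 m from the base axis. Payload 3.6 kg.
Tool frame: the origin (TCP) lies at the very end of the fingers, on their centre line; the grasp point (between the pads) lies 19 mm behind it; z points along the fingers, y is the direction in which the jaws open and shut (so a half turn about z gives the same grasp; the last joint's range is limited). The gripper opens to 93 mm and grips with 3 to 60 N. Pads are 15 mm wide; open, the fingers measure 128 mm over their backs; the gripper's body (75 mm by 188 mm) begins 65 mm behind the grasp point.
Start: joints at [75.086, 35.231, -0.722, 81.555, 0.464, 63.22, -2.315], TCP at [0.151, -0.632, 0.219] pointing down, gripper open.
Joint ranges: [-178.69, 178.69], [-17.37, 117.87], [-77.05, 75.6], [15.02, 138.74], [-78.02, 258.01], [0.78, 113.62], [-162.83, 162.83]. Speed limits (degrees/s): [159.86, 159.86, 180, 180, 180, 180, 180].

INTERFACE

Orientations are given as a 3x3 rotation matrix whose columns are the frame's x, y, z axes.
In Python, from bench import env, claw, cams gives the robot as it stands. Calls block until the motion is done:
- env.move_pose(position, orientation): joint-space move of the TCP to a pose.
- env.line_to(position, ori=None, speed=0.15, force_limit=None): straight line of the TCP; ori=None keeps the orientation; speed is the mean speed in m/s. With force_limit (N) it stops when the force on the tool has changed by that much, and returns True; else False.
- env.set_joints(angles): joint-space move.
- claw.command_gripper(opening, effort=None): finger opening in m; effort is the grip in N (None keeps the last); returns when the fingers have stopped.
- env.dwell(seconds).
- env.solve_ik(position, orientation): joint angles nearest the present ones, or None.
- env.get_obs(): the state.
- cams.get_image(name): name is "scene" or "top" or "wrist"; returns the picture (480x640x3 uint8, blue, green, red); there is no depth.
- cams.calibration(name): a dict with "mtx" (3x3 intrinsics, pixels), "k1" (the pictures are not rectified: a ray, as slopes to the right and down, at radius r is drawn at 1 + k1 r^2 times it, then the intrinsics apply), "xyz" and "attitude" of the camera in the world; the wrist camera has in their place "hand_eye" (4x4, takes a point from camera to tool coordinates, whose origin is the TCP and whose axes are the flange's). Camera axes: x right, y down, z forward; pixel columns grow to the right and rows downward; lengths in m; the calibration is good to about 2 mm. A picture is of the moment at which its call begins: read the wrist's pose just before it. calibration takes no time and is no camera call.
A pose or a line that the arm cannot do raises env.PlanningError and nothing moves.
- env.job_done(): hands the job in, once; it reports no verdict.
The state is a dict: "time_s": time; "qpos": joint angles; "dq": joint speeds; "joint_torque": joint torques, N m; "tool_pos": TCP position; "tcp_rot": TCP orientation; "wrist_force": force on the tool from outside, world axes, zero at the start; "torque": the same for the moment, N m; "opening": finger opening in m.
Only numpy, scipy, OpenCV 4.12 (cv2) and the standard library are available. Lean on these libraries where they do the work, as an engineer would, in place of code of your own. Each camera call takes 0.05 s, during which the arm holds its last target.

TASK

The orange spacer block has slipped into one of the two narrow slots of the carton-folding jig: take the red-handled hooked pick from its forked rest, lower its hook into the slot behind the orange spacer and drag the spacer out through the open front until it lies flat on the jig's dark metal apron, completely out of the slot. Touch the spacer with the pick only, and leave the blue spacer in the other slot where it is. Then lay the pick back on its rest as it was.

Things in the scene. Friction and masses are not known exactly. Their poses are not given: they have to be found in the camera images.
- pick_grip (a point): Hooked pick: grip point on its red handle's axis, near the centre of mass (120 g). Handle 16 x 16 mm, x along it towards the hook, z up, from x = -90 to +70 mm. An 8 mm steel shaft runs on level to x = 105 mm, then turns down to 90 mm below the axis. It lies level on its rest at the start, axis 110 mm above the table. Grip across y, from above.
- pick_tip (a point): Bottom of the pick's hook, at x = 105, y = 0, z = -90 mm from the grip point, same axes. The hook ends in a flat steel toe 10 mm wide (y) and 6 mm high that reaches from 9 mm behind this point (towards the handle) to 4 mm beyond it.
- rest: Grey rest for the pick, fixed to the table; origin under its centre, x along the pick. Two forks 10 mm thick at x = +45 and -45 mm; notches 28 mm wide, floor 102 mm and prong tops 118 mm above the table. Fingers fit between the forks on both sides of the handle. The pick's grip point starts within 6 mm of its centre; put it back the same way round.
- orange_spacer_center (a point): Centre of the orange plastic spacer to fetch: block 40 mm long (x), 18 mm wide (y), 22 mm high, 50 g, loose. It lies flat on the floor of one of the jig's slots (either one), x along the slot towards the closed end, at least 10 mm inside the open front and with at least 45 mm of free slot behind it.
- blue_spacer_center (a point): Centre of the blue spacer, same size and shape, lying in the other slot. It belongs there and is to be left alone.
- jig: Carton jig, fixed: dark steel plate 156 mm wide, 8 mm thick, x = -140 to 135 mm, carrying white blocks at x = 0 to 135 mm, tops 53 mm above the table. Origin on the table midway across. Two slots along x at y = +30 and -30 mm, 24 mm wide, open above and in front (x = 0), closed at x = 120 mm; floor 8 mm above the table, running on as the bare apron (x below 0).

How it is judged:
By the outcome, as a careful person would: the job done as asked, in the order asked, and still so for the second after the job is handed in, with the robot touching nothing.
It also fails if it takes over 51 s, if anything falls off the work surface, if the arm or the gripper's body presses on something with over 40 N, if the wrist force passes 120 N, or if a joint passes its speed limit or range.

## Working session

There is one attempt and no reset: what is moved stays moved. The work goes in short steps, each a Python script; the robot and the scene stay as the last script left them, time stands still between calls to the robot, and variables do not carry over. Pictures are saved under pics/ and viewed, and the job is handed in when it is done.

```bash
ls; mkdir -p pics
python3 - <<'E'
from bench import env, claw, cams
import cv2
o=env.get_obs();print(o['time_s'],o['tool_pos'],o['tcp_rot'],o['opening'])
for n in("scene","top","wrist"):
    cv2.imwrite(f"pics/{n}0.png",cams.get_image(n)); print(n,cams.calibration(n))
print(env.get_obs()['time_s'])
E
```

```text
pics
0.0 [ 0.15043486 -0.63154162  0.21748915] [[ 9.72763339e-01  2.31799691e-01 -6.23803736e-04]
 [ 2.31800528e-01 -9.72760201e-01  2.47116815e-03]
 [-3.39954345e-05 -2.54845981e-03 -9.99996752e-01]] 0.09305983305721359
scene {'mtx': array([[496.11991166,   0.        , 316.64180702],
       [  0.        , 496.11991166, 236.95280979],
       [  0.        ,   0.        ,   1.        ]]), 'k1': -0.047363475967957154, 'xyz': array([ 1.10286117, -0.15787272,  0.59294916]), 'attitude': array([[ 0.36801011,  0.61838742, -0.69438142],
       [ 0.92979557, -0.23913356,  0.27981306],
       [ 0.00698297, -0.7486068 , -0.66297745]])}
top {'mtx': array([[484.24903381,   0.        , 320.00309263],
       [  0.        , 484.24903381, 242.72046595],
       [  0.        ,   0.        ,   1.        ]]), 'k1': -0.08098167653191017, 'xyz': array([0.43820548, 0.05911067, 0.95199399]), 'attitude': array([[-0.01983458, -0.98595749,  0.16581443],
       [-0.99960976,  0.01629319, -0.02269072],
       [ 0.01967044, -0.16619978, -0.98589589]])}
wrist {'mtx': array([[333.19908371,   0.        , 317.19704154],
       [  0.        , 333.19908371, 241.12367485],
       [  0.        ,   0.        ,   1.        ]]), 'k1': -0.05932533328280324, 'hand_eye': array([[-1.50876906e-03, -9.56486908e-01, -2.91771345e-01,
         8.12858147e-02],
       [ 9.99998751e-01, -1.58038420e-03,  9.76664625e-06,
        -1.41205699e-03],
       [-4.70452492e-04, -2.91770965e-01,  9.56488098e-01,
        -1.65467236e-01],
       [ 0.00000000e+00,  0.00000000e+00,  0.00000000e+00,
         1.00000000e+00]])}
0.15
```

View pics/top0.png

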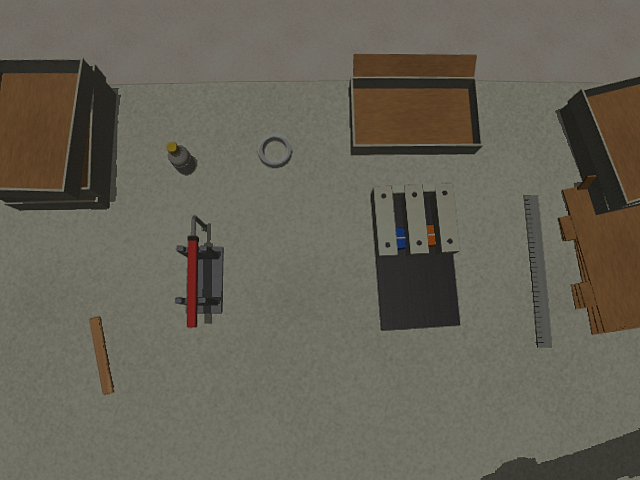

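View pics/scene0.png

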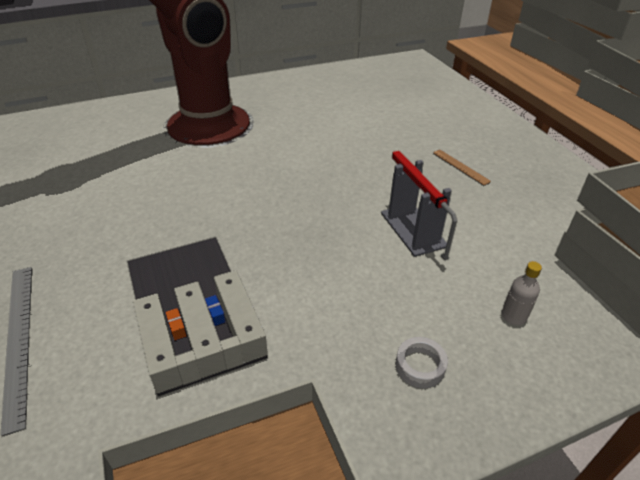

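The top view shows the pick's red handle running from about (192,326) to (193,237). The jig's slots are at about columns 400 (blue spacer) and 431 (orange spacer). I'll enlarge the picture to get exact corner positions.

```bash
cat > h.py <<'E'
import numpy as np, cv2
from bench import env, claw, cams
from scipy.spatial.transform import Rotation as R
def cam(n,o=None):
    c=cams.calibration(n)
    if 'xyz' in c: return c['mtx'],c['k1'],np.array(c['attitude']),np.array(c['xyz'])
    H=c['hand_eye']; T=np.array(o['tcp_rot'])
    return c['mtx'],c['k1'],T@H[:3,:3],T@H[:3,3]+o['tool_pos']
def proj(C,P):
    K,k,A,t=C
    p,_=cv2.projectPoints(np.atleast_2d(np.float64(P)),cv2.Rodrigues(A.T)[0],-A.T@t,K,np.array([k,0,0,0.]))
    return p[:,0]
def unproj(C,uv,z):
    K,k,A,t=C
    u=cv2.undistortPointsIter(np.float64(uv).reshape(-1,1,2),K,np.array([k,0,0,0.]),None,None,(3,50,1e-10))[:,0] if hasattr(cv2,'undistortPointsIter') else cv2.undistortPoints(np.float64(uv).reshape(-1,1,2),K,np.array([k,0,0,0.]))[:,0]
    d=np.c_[u,np.ones(len(u))]@A.T
    return t+d*((z-t[2])/d[:,2])[:,None]
E
python3 - <<'E'
import cv2
a=cv2.imread('pics/top0.png')
cv2.imwrite('pics/topjig.png',cv2.resize(a[175:340,360:480],None,fx=3.6,fy=3.6,interpolation=cv2.INTER_CUBIC))
cv2.imwrite('pics/toppick.png',cv2.resize(a[200:340,160:240],None,fx=4,fy=4,interpolation=cv2.INTER_CUBIC))
E
```

```text
(no output)
```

View pics/topjig.png

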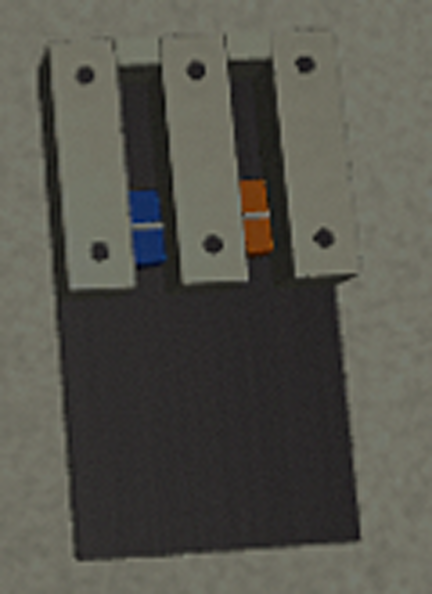

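View pics/toppick.png

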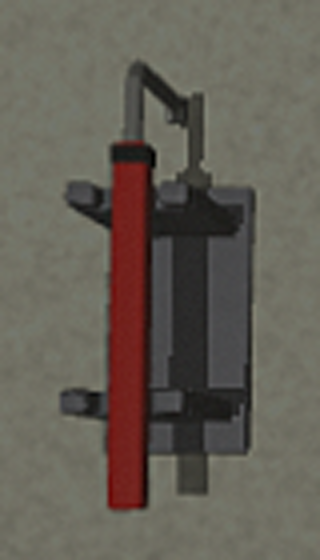

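The jig crop gives the corners of the block tops and the apron, and the pick crop gives the corners of the handle top. I'll fit planar poses to both.

```bash
cat > fit.py <<'E'
from h import *
from scipy.optimize import least_squares
C=cam('top')
def z2p(p,s,o): return (np.array(p,float)+.5)/s-.5+np.array(o)
def fit(L,uv,x0,C):
    L=np.array(L)/1000
    def w(q): 
        c,s=np.cos(q[2]),np.sin(q[2]); return np.c_[q[0]+c*L[:,0]-s*L[:,1],q[1]+s*L[:,0]+c*L[:,1],L[:,2]]
    r=least_squares(lambda q:(proj(C,w(q))-uv).ravel(),x0)
    return r.x,r.fun.reshape(-1,2)
def loc(q,P):
    c,s=np.cos(q[2]),np.sin(q[2]); d=np.array(P)[:,:2]-q[:2]; return 1000*d@np.array([[c,-s],[s,c]])
if __name__=='__main__':
    J=[(-140,78,8),(-140,-78,8),(0,78,53),(0,42,53),(0,18,53),(0,-18,53),(0,-42,53),(0,-78,53),(135,78,53),(135,-78,53),(135,-42,53)]
    uv=z2p([(76,559),(360,540),(68,290),(134,287),(182,286),(248,281),(294,279),(357,274),(49,42),(338,30),(272,32)],3.6,(360,175))
    q,f=fit(J,uv,[.5,-.1,0],C); print('jig',q,np.degrees(q[2])); print(f.round(1).tolist())
    # orange top z=30mm visible corners: rear right (266,180), front (245..272,253)
    for nm,pts in(('or',[(266,180),(271,216)]),('bl',[(157,190),(161,228)])):
        print(nm,loc(q,unproj(C,z2p(pts,3.6,(360,175)),.030)))
    P=[(-90,8,118),(-90,-8,118),(70,8,118),(70,-8,118)]
    q,f=fit(P,z2p([(108,507),(147,507),(110,146),(153,144)],4,(160,200)),[.4,.3,0],C); print('pick',q,np.degrees(q[2]),np.hypot(*q[:2])); print(f.round(1).tolist())
    B=unproj(C,z2p([(252,453),(254,190)],4,(160,200)),0.0);print(B)
E
python3 fit.py
```

```text
jig [ 0.56631058 -0.14914542  0.03247754] 1.8608260867063293
[[-0.4, 0.2], [-0.0, 0.8], [-0.0, 0.0], [0.6, -0.1], [-0.2, -0.5], [0.3, -0.0], [-0.1, -0.1], [1.0, 0.4], [0.1, -0.3], [-0.7, -0.3], [-0.5, -0.1]]
or [[ 58.03332989 -38.30483078]
 [ 38.01534747 -39.20738137]]
bl [[55.3264419  22.0446404 ]
 [34.33624435 21.57512052]]
pick [0.52610166 0.2624218  0.01036944] 0.5941249138724559 0.5879184930699245
[[0.2, 1.1], [-0.2, 0.8], [0.8, -1.1], [-0.9, -0.9]]
[[0.46286107 0.22969649 0.        ]
 [0.59261845 0.23013282 0.        ]]
```

Both fits hold to about 1 px. The orange spacer is in the slot at y = -30 mm, with its rear face at x ≈ 58 mm, which leaves the promised free slot behind it. Next I'll hover over the pick and check with the wrist camera.

```bash
cat >> h.py <<'E'
def ori(yaw):
    c,s=np.cos(yaw),np.sin(yaw); return np.array([[c,s,0],[s,-c,0],[0,0,-1.]])
E
python3 - <<'E'
from h import *
for p,y in(((.526,.262,.091),.0104),((.548,-.18,.081),.0325),((.44,-.185,.081),.0325),((.548,-.18,.2),.0325)):
    print(env.solve_ik(p,ori(y)))
env.move_pose([.526,.262,.26],ori(.0104))
claw.command_gripper(.06)
o=env.get_obs();cv2.imwrite('pics/w1.png',cams.get_image('wrist'));print(o['time_s'],o['tool_pos'],o['tcp_rot'])
np.save('w1.npy',np.r_[o['tool_pos'],np.ravel(o['tcp_rot'])])
E
```

```text
[ -20.34226839   38.78081433  -13.30622314   99.9433909    12.27430127
   42.69442346 -129.27756795]
[ 16.89433649  38.25956494  -1.39786764 102.4207315    1.36557236
  39.33597395 -73.39753072]
[ 21.04108365  31.97690433  -1.24945346 118.11485976   1.32654739
  29.92099512 -69.30650241]
[ 19.25931399  29.77845093  -5.05351977  95.47919974   3.06602509
  54.87707869 -75.03270263]
4.2667 [0.52598743 0.26200037 0.26000413] [[ 9.99945597e-01  1.04308827e-02 -2.05600386e-05]
 [ 1.04308819e-02 -9.99945596e-01 -3.62735423e-05]
 [-2.09372851e-05  3.60571096e-05 -9.99999999e-01]]
```

View pics/w1.png

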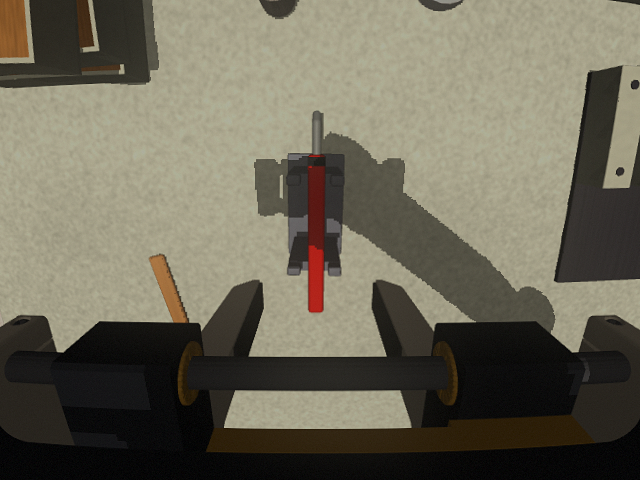

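The wrist view shows the handle from (316,311) to (317,155), centred between the open fingers. The fork prong tops are at rows of about 178 and 270, and the shaft ends at about (317,112).

Run:
```python
from fit import *
a=np.load('w1.npy');o=dict(tool_pos=a[:3],tcp_rot=a[3:].reshape(3,3));C=cam('wrist',o)
im=cv2.imread('pics/w1.png')
hsv=cv2.cvtColor(im,cv2.COLOR_BGR2HSV); m=((hsv[...,1]>150)&((hsv[...,0]<6)|(hsv[...,0]>174))&(hsv[...,2]>60)).astype(np.uint8); m[:, :290]=0;m[:,345:]=0;m[320:]=0
ys,xs=np.nonzero(m);print(ys.min(),ys.max())
for v in (165,200,240,280,305): r=xs[ys==v]; print(v,r.min(),r.max(), unproj(C,[[ (r.min()+r.max())/2,v]],.118))
print('rear end z.118',unproj(C,[[316,ys.max()+.5]],.118),'bottom',unproj(C,[[316,ys.max()+.5]],.102),'front',unproj(C,[[317,ys.min()-.5],[317,155]],.118),'shaft end(114)',unproj(C,[[317,111]],.112))
# rest prong tops
cv2.imwrite('pics/w1c.png',cv2.resize(im[100:320,270:365],None,fx=2.7,fy=2.7,interpolation=cv2.INTER_CUBIC))
q,f=fit([(-90,8,118),(-90,-8,118),(70,8,118),(70,-8,118)],np.array([(308.5,311.5),(323.5,311.5),(308.5,154.5),(325,154.5)]),[.52,.26,0],C);print(q,f.tolist())
```

```text
155 311Traceback (most recent call last):
  File "<stdin>", line 6, in <module>
    return umr_minimum(a, axis, None, out, keepdims, initial, where)
ValueError: zero-size array to reduction operation minimum which has no identity
```

Run:
```python
from fit import *
a=np.load('w1.npy');o=dict(tool_pos=a[:3],tcp_rot=a[3:].reshape(3,3));C=cam('wrist',o)
im=cv2.imread('pics/w1.png')
hsv=cv2.cvtColor(im,cv2.COLOR_BGR2HSV); m=((hsv[...,1]>150)&((hsv[...,0]<6)|(hsv[...,0]>174))&(hsv[...,2]>60)).astype(np.uint8); m[:, :290]=0;m[:,345:]=0;m[320:]=0
ys,xs=np.nonzero(m)
for v in (175,200,240,280,305):
    r=xs[ys==v]
    if len(r): print(v,r.min(),r.max(), unproj(C,[[ (r.min()+r.max())/2,v]],.118))
print('rear end z.118',unproj(C,[[316,ys.max()+.5]],.118),'front',unproj(C,[[317,154.5]],.118),'shaft end',unproj(C,[[317,111]],.112))
cv2.imwrite('pics/w1c.png',cv2.resize(im[100:320,270:365],None,fx=2.7,fy=2.7,interpolation=cv2.INTER_CUBIC))
q,f=fit([(-90,8,118),(-90,-8,118),(70,8,118),(70,-8,118)],np.array([(308.5,311.5),(323.5,311.5),(308.5,154.5),(325,154.5)]),[.52,.26,0],C);print(q,f.tolist())
```

```text
175 308 324 [[0.57620534 0.26484402 0.118     ]]
200 308 324 [[0.55318757 0.26466123 0.118     ]]
240 308 323 [[0.51430848 0.264836   0.118     ]]
280 309 322 [[0.47248534 0.26452639 0.118     ]]
305 309 322 [[0.44459148 0.26432142 0.118     ]]
rear end z.118 [[0.43709689 0.26374947 0.118     ]] front [[0.59444192 0.26409212 0.118     ]] shaft end [[0.63191313 0.26442194 0.112     ]]
[0.52539624 0.26406691 0.00364835] [[-0.22628748485590222, 1.422995735783843], [0.22130057381752977, 1.4938562966159452], [-0.6709685043162494, -1.1359928209503778], [0.675431954757471, -1.0405519989471372]]
```

View pics/w1c.png

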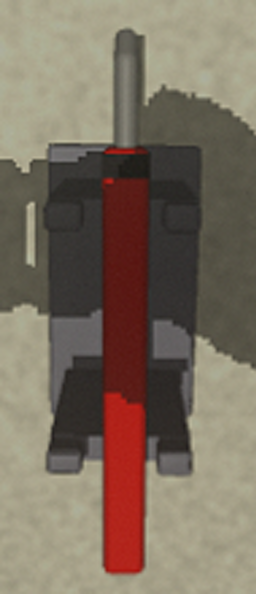

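Pick grip point: about (0.5257, 0.264), yaw about 0.3°. The top and wrist cameras agree to 2 mm. I'll grasp it there and note the grip pose so I can return it to the same place.

Run:
```python
from h import *
p=np.array([.5257,.2640,.091]);O=ori(.005)
env.line_to([*p[:2],.2],O,speed=.15)
print(env.line_to(p,speed=.1,force_limit=8))
claw.command_gripper(.0,effort=40)
o=env.get_obs();print(o['time_s'],o['tool_pos'],o['opening'],o['wrist_force'])
env.line_to(p+[0,0,.10],speed=.12)
o=env.get_obs();cv2.imwrite('pics/w2.png',cams.get_image('wrist'));np.save('w2.npy',np.r_[o['tool_pos'],np.ravel(o['tcp_rot'])])
cv2.imwrite('pics/s2.png',cams.get_image('scene'));print(o['time_s'],o['opening'],o['wrist_force'],o['torque'])
```

```text
False
6.875 [0.52567731 0.26392761 0.09099019] 0.01575116195462256 [0.56990872 0.57305522 0.67319965]
7.8583 0.015498588846867467 [-0.30439747  0.13215132 -1.4654272 ] [-0.01924029  0.06584256  0.03648375]
```

View pics/w2.png

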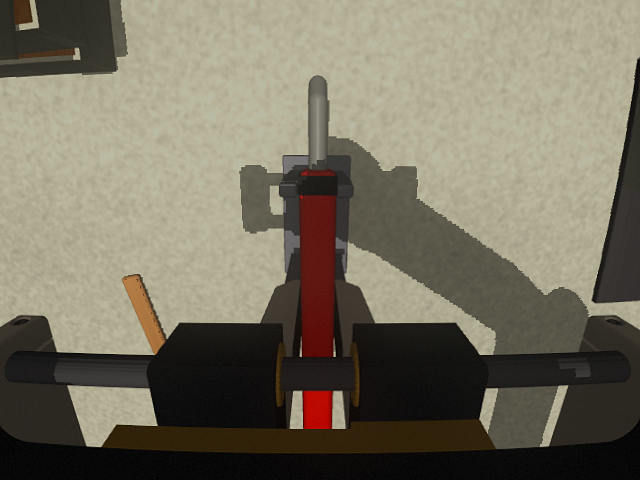

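View pics/s2.png

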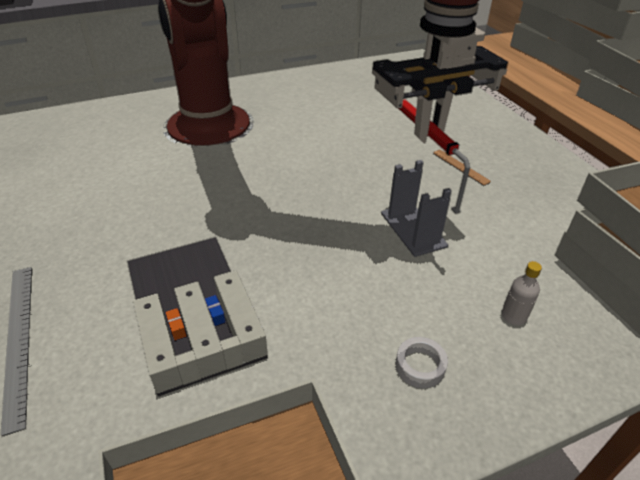

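The pick hangs level in the gripper. In the scene picture the hook tip is at (458,211). I'll measure the tip's in-hand offset from both views.

Run:
```python
from fit import *
a=np.load('w2.npy');o=dict(tool_pos=a[:3],tcp_rot=a[3:].reshape(3,3));C=cam('wrist',o)
ax=a[2]+.019
print(a[:3]);T=lambda P:((P-a[:3])@o['tcp_rot']*1000).round(1)
print('front handle top (exp x70,y0)',T(unproj(C,[[318,170]],ax+.008)))
print('shaft bend outer',T(unproj(C,[[317.5,75.5]],ax)),'shaft near handle',T(unproj(C,[[318,160]],ax+.004)),T(unproj(C,[[317.5,100]],ax+.004)))
print('handle mid', T(unproj(C,[[318,190],[318,300]],ax+.008)))
S=cam('scene');print('tip scene',T(unproj(S,[[457.5,213]],ax-.09)), 'exp px',proj(S,a[:3]+o['tcp_rot']@[.105,0,.071]))
im=cv2.imread('pics/s2.png');cv2.imwrite('pics/s2c.png',cv2.resize(im[60:260,360:530],None,fx=3,fy=3,interpolation=cv2.INTER_CUBIC))
J=np.array([.56631,-.14915]);y=.03248;c,s=np.cos(y),np.sin(y)
P=[(0,78,.053),(0,-78,.053),(135,78,.053),(135,-78,.053),(-140,78,.008),(-140,-78,.008),(58,-21,.03),(58,-39,.03),(18,-21,.03),(18,-39,.03)]
print(proj(S,[[J[0]+(c*x-s*yy)/1000,J[1]+(s*x+c*yy)/1000,z] for x,yy,z in P]).round(1))
cv2.imwrite('pics/s2j.png',cv2.resize(im[230:400,110:280],None,fx=3.5,fy=3.5,interpolation=cv2.INTER_CUBIC))
```

```text
[0.52525375 0.26342559 0.19010524]
front handle top (exp x70,y0) [[ 69.2  -0.9 -27.1]]
shaft bend outer [[106.3  -1.1 -19.2]] shaft near handle [[ 72.9  -0.9 -23.1]] [[ 96.5  -1.1 -23.1]]
handle mid [[ 61.   -0.9 -27.1]
 [ 10.4  -1.  -27. ]]
tip scene [[107.9  -0.3  70.8]] exp px [[456.25842413 212.04421889]]
[[237.  269.8]
 [132.9 299.8]
 [266.1 335.7]
 [148.6 374.7]
 [217.  236. ]
 [127.5 259.8]
 [183.5 327.2]
 [170.8 331.1]
 [177.6 307.3]
 [165.5 311. ]]
```

View pics/s2c.png

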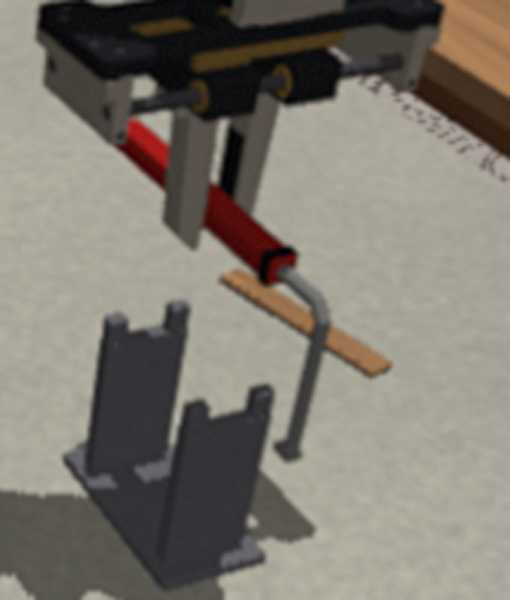

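View pics/s2j.png

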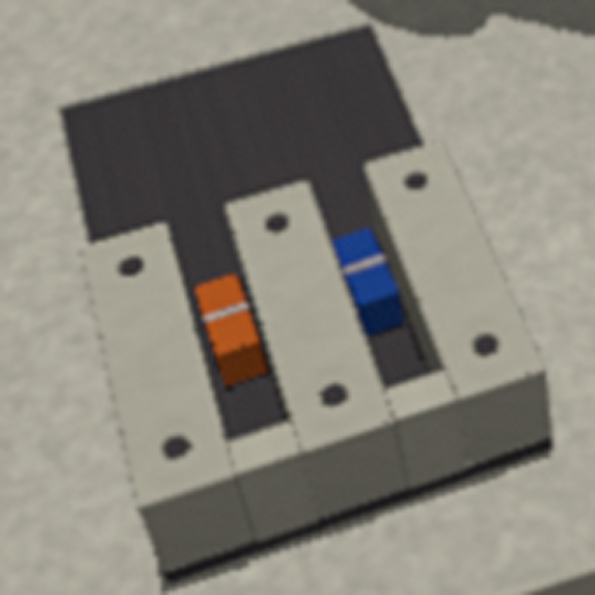

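The jig and spacer projected into the scene view agree with the picture to 1–2 px, and the tip offset is as specified (x ≈ 106, y ≈ 0.5 mm). Next I'll carry the pick over the slot, with the tip at jig x = 85 and clear of the block tops, and check there.

```bash
cat >> h.py <<'E'
JQ=np.array([.56631,-.14915]);JY=.03248
def j2w(x,y,z=0):
    c,s=np.cos(JY),np.sin(JY); return np.array([JQ[0]+(c*x-s*y)/1000,JQ[1]+(s*x+c*y)/1000,z/1000])
def tcp(x,y,z):  # tip at jig x,y (mm), height z mm
    return j2w(x-105.5,y-.5,z+71)
E
python3 - <<'E'
from h import *
env.line_to([.5257,.264,.22],speed=.2)
env.line_to(tcp(85,-30,110),ori(JY),speed=.2)
env.line_to(tcp(85,-30,66),speed=.15)
env.dwell(.2)
o=env.get_obs();np.save('w3.npy',np.r_[o['tool_pos'],np.ravel(o['tcp_rot'])])
for n in('wrist','scene','top'): cv2.imwrite(f'pics/{n}3.png',cams.get_image(n))
print(o['time_s'],o['tool_pos'],tcp(85,-30,66),o['wrist_force'])
a=cv2.imread('pics/scene3.png');cv2.imwrite('pics/s3c.png',cv2.resize(a[180:400,90:310],None,fx=2.7,fy=2.7,interpolation=cv2.INTER_CUBIC))
E
```

```text
11.275 [ 0.54771614 -0.18015285  0.13819909] [ 0.54681128 -0.18029964  0.137     ] [-0.29974449 -0.05918741 -1.46647926]
```

View pics/s3c.png

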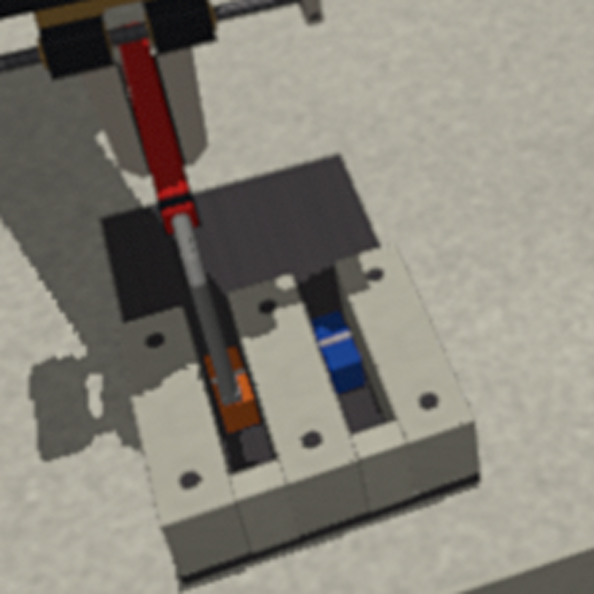

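View pics/wrist3.png

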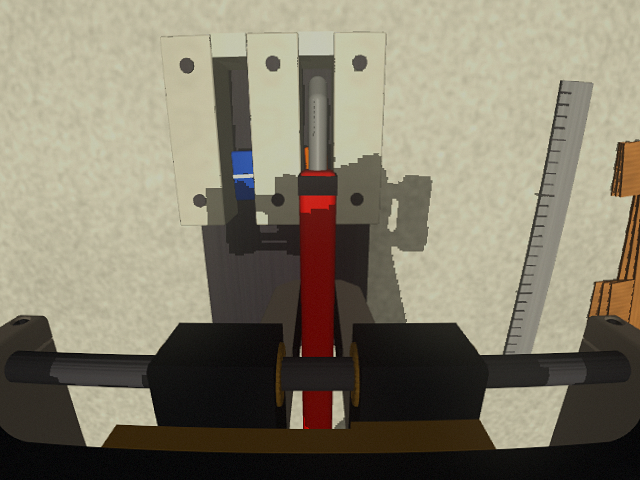

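The scene and wrist views show the shaft in line with the orange slot (slot edges at columns 298 and 334, shaft at 317). I'll check this numerically from the wrist picture before lowering.

Run:
```python
from fit import *
a=np.load('w3.npy');o=dict(tool_pos=a[:3],tcp_rot=a[3:].reshape(3,3));C=cam('wrist',o)
T=lambda P:((P-a[:3])@o['tcp_rot']*1000).round(1)
print('slot edges tool',T(unproj(C,[[298,45],[334,45],[300,150],[335,150]],.053)))
print('front corners tool',T(unproj(C,[[180,225],[386,33],[161,37]],.053)))
pred=[j2w(0,78,53),j2w(135,-78,53),j2w(135,78,53),j2w(120,-18,53),j2w(120,-42,53)]
print('pred',T(np.array(pred)))
```

```text
slot edges tool [[144.  -14.2  85.5]
 [143.9  10.3  85.5]
 [ 74.  -13.8  85.4]
 [ 74.   11.8  85.4]]
front corners tool [[  17.9 -108.7   85.2]
 [ 151.7   45.5   85.6]
 [ 150.9 -108.2   85.5]]
pred [[  19.4 -108.4   85.2]
 [ 154.4   47.6   85.6]
 [ 154.4 -108.4   85.5]
 [ 139.4  -12.4   85.5]
 [ 139.4   11.6   85.5]]
```

By the wrist camera the slot centre is at tool y ≈ -1.5 and the pick at -1, so they line up within 1 mm. Lowering now, with a force guard.

Run:
```python
from h import *
print(env.line_to(tcp(85,-30,20),speed=.08,force_limit=4), env.get_obs()['wrist_force'])
print(env.line_to(tcp(85,-30,10),speed=.04,force_limit=4))
env.dwell(.2)
o=env.get_obs();print(o['time_s'],o['tool_pos'],tcp(85,-30,10),o['wrist_force'],o['opening'])
for n in('wrist','scene'): cv2.imwrite(f'pics/{n}4.png',cams.get_image(n))
a=cv2.imread('pics/scene4.png');cv2.imwrite('pics/s4c.png',cv2.resize(a[180:400,90:310],None,fx=2.7,fy=2.7,interpolation=cv2.INTER_CUBIC))
```

```text
False [ 0.05242187 -0.02971792 -1.00111151]
False
12.75 [ 0.54694601 -0.18029919  0.08118375] [ 0.54681128 -0.18029964  0.081     ] [ 0.4122488   1.04757228 -0.6476809 ] 0.01567292049735522
```

View pics/s4c.png

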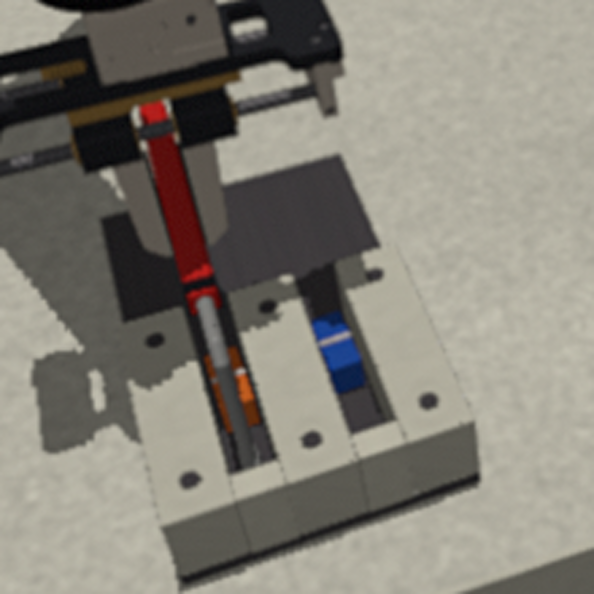

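The hook is in the slot behind the spacer and touching nothing. Now dragging it out along the slot.

Run:
```python
from h import *
for x in (40,0,-24):
    r=env.line_to(tcp(x,-30,10),speed=.06,force_limit=12); o=env.get_obs(); print(x,r,o['time_s'],o['tool_pos']-tcp(x,-30,10),o['wrist_force'],o['opening'])
    if r: break
for n in('top','scene'): cv2.imwrite(f'pics/{n}5.png',cams.get_image(n))
a=cv2.imread('pics/scene5.png');cv2.imwrite('pics/s5c.png',cv2.resize(a[180:400,90:310],None,fx=2.7,fy=2.7,interpolation=cv2.INTER_CUBIC))
```

```text
40 False 13.75 [ 1.76963044e-04 -1.02849084e-05  3.67761601e-05] [-0.39331852  1.21208869 -1.17458853] 0.01566834330560006
0 False 14.5667 [ 1.23463941e-04 -1.05696583e-04  7.34643582e-05] [-0.28722275  0.70737831 -2.09517132] 0.015601279815662911
-24 False 15.1167 [-2.78452692e-04 -1.74975132e-04  6.01558360e-05] [ 0.99500978 -0.40928367 -0.59079152] 0.015826248378869954
```

View pics/s5c.png

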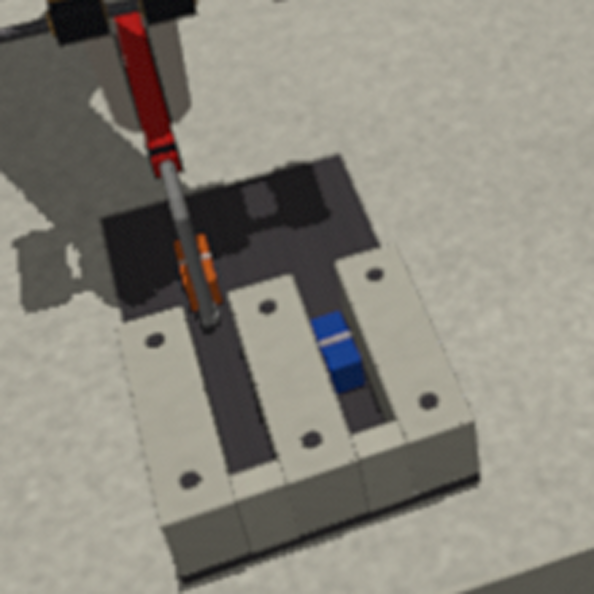

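The spacer is out on the apron with the hook behind it. I'll back off a few mm, lift, and measure the spacer.

Run:
```python
from h import *
env.line_to(tcp(-18,-30,10),speed=.05)
env.line_to(tcp(-18,-30,110),speed=.15)
env.line_to(tcp(-18,60,140),speed=.2)
for n in('top','scene'): cv2.imwrite(f'pics/{n}6.png',cams.get_image(n))
o=env.get_obs();print(o['time_s'],o['opening'])
a=cv2.imread('pics/scene6.png');cv2.imwrite('pics/s6c.png',cv2.resize(a[200:400,90:290],None,fx=3,fy=3,interpolation=cv2.INTER_CUBIC))
a=cv2.imread('pics/top6.png');cv2.imwrite('pics/t6c.png',cv2.resize(a[175:340,360:480],None,fx=3.6,fy=3.6,interpolation=cv2.INTER_CUBIC))
S=cam('scene')
P=np.array([j2w(*p) for p in((0,-18,8),(0,-42,8),(-33,-21,30),(-33,-39,30),(-73,-21,30),(-73,-39,30),(-33,-21,8),(-33,-39,8))])
print(((proj(S,P)-[90,200])*3).round())
```

```text
17.025 0.015601289480232056
[[269. 323.]
 [222. 338.]
 [243. 252.]
 [208. 262.]
 [228. 201.]
 [194. 211.]
 [250. 281.]
 [216. 291.]]
```

View pics/s6c.png

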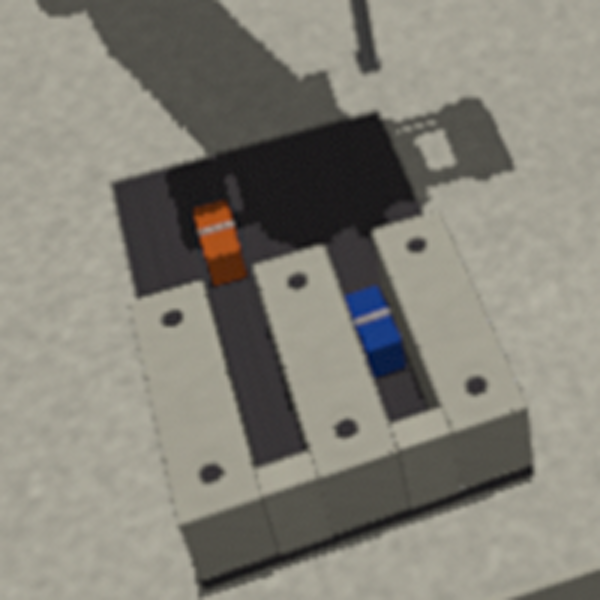

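View pics/t6c.png

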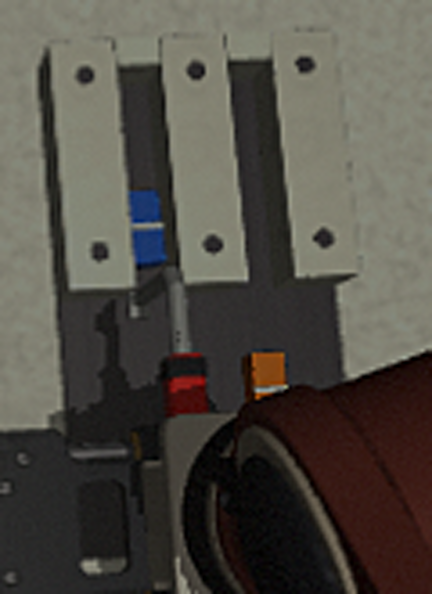

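The spacer lies flat and square on the apron. Its rear bottom edge is at zoom (245,278), which puts it about 33 mm outside the slot front, and the blue spacer hasn't moved. Now I'll return the pick to the pose where I gripped it.

Run:
```python
from h import *
p=np.array([.5257,.2640,.0911]);O=ori(.005)
env.line_to(p+[0,0,.12],O,speed=.2)
env.line_to(p+[0,0,.04],speed=.12)
env.dwell(.2);o=env.get_obs();print(o['tool_pos']-p,o['time_s'],o['wrist_force'])
for n in('wrist',): cv2.imwrite(f'pics/{n}7.png',cams.get_image(n))
```

```text
[0.00045397 0.00035885 0.04090343] 20.0333 [-0.17259811  0.95231105 -1.36086555]
```

View pics/wrist7.png

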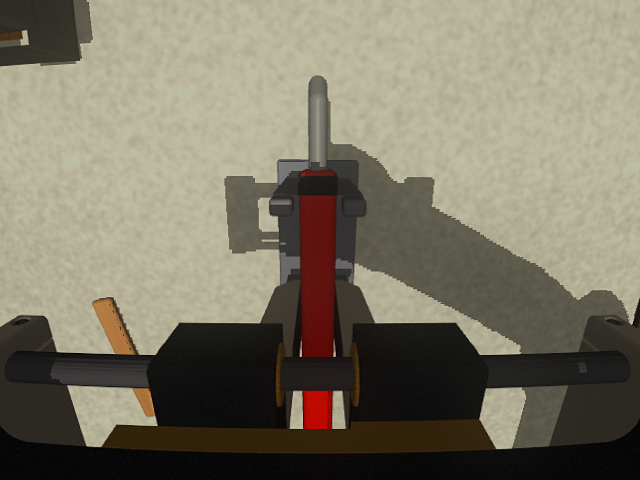

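The handle, at (318,171) to (318,430), is centred between the front prongs at columns 281 and 354, and it sits in the hand as it did before. Lowering and releasing.

Run:
```python
from h import *
p=np.array([.5257,.2640,.0911])
env.line_to(p+[0,0,.006],speed=.08,force_limit=6)
print(env.line_to(p,speed=.02,force_limit=4))
env.dwell(.3);o=env.get_obs();print(o['tool_pos']-p,o['wrist_force'])
claw.command_gripper(.05)
env.dwell(.2)
env.line_to(p+[0,0,.17],speed=.12)
env.dwell(.3)
o=env.get_obs();print(o['time_s']);np.save('w8.npy',np.r_[o['tool_pos'],np.ravel(o['tcp_rot'])])
for n in('wrist','scene'): cv2.imwrite(f'pics/{n}8.png',cams.get_image(n))
```

```text
False
[-3.19609898e-05 -2.90194853e-06  2.13171156e-05] [ 1.02273764 -0.79114499 -1.64575093]
24.225
```

View pics/wrist8.png

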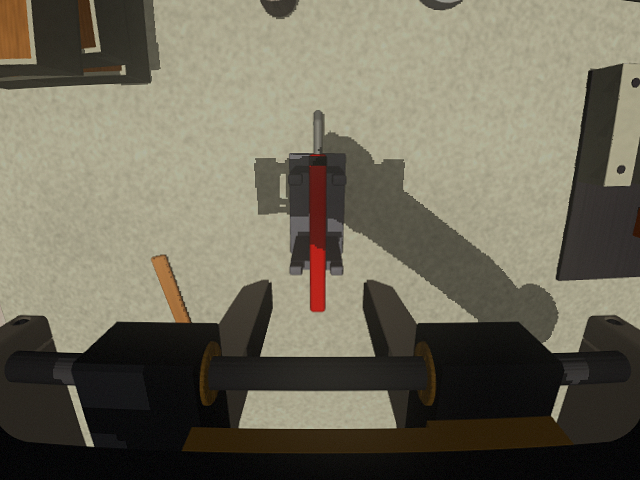

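View pics/scene8.png

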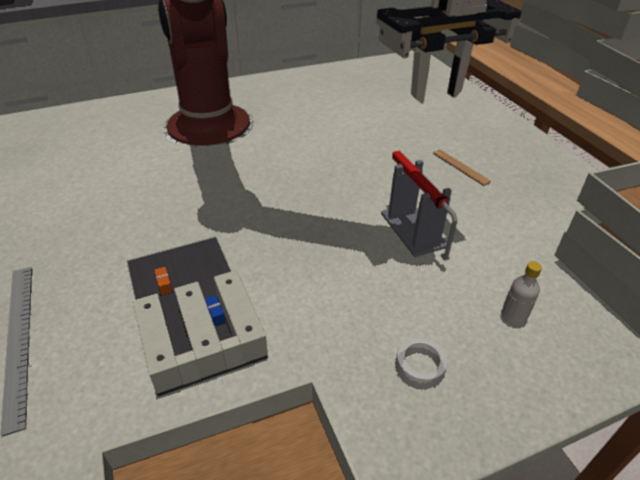

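The pick is back in both forks, level, with its handle from (318,311) to (318,155) as at the start. One last check of the spacers with the unobstructed top camera, then I'll hand in.

Run:
```python
from fit import *
from h import *
t=cams.get_image('top');cv2.imwrite('pics/top9.png',t)
h=cv2.cvtColor(t,cv2.COLOR_BGR2HSV)
q=np.array([.56631,-.14915,.03248])
for nm,lo,hi in(('orange',5,20),('blue',105,130)):
    for im in (cv2.imread('pics/top0.png'),t):
        h=cv2.cvtColor(im,cv2.COLOR_BGR2HSV);m=(h[...,0]>=lo)&(h[...,0]<=hi)&(h[...,1]>170)&(h[...,2]>60)
        m[:175]=0;m[340:]=0;m[:,:370]=0;m[:,470:]=0
        y,x=np.nonzero(m);print(nm,len(x),x.min(),x.max(),y.min(),y.max(),loc(q,unproj(C,[[x.mean(),(y.min()-.5)],[x.mean(),y.max()+.5]],.03)).round(1).tolist())
env.job_done()
print(env.get_obs()['time_s'])
```

```text
orange 128 427 435 225 244 [[58.6, -32.6], [19.0, -29.0]]
orange 170 430 439 273 293 [[-36.0, -31.6], [-76.3, -28.0]]
blue 136 396 405 228 247 [[55.4, 27.6], [16.0, 30.8]]
blue 132 396 405 228 248 [[55.4, 27.8], [14.0, 31.1]]
the job is handed in; nothing more can be done
the job is handed in; nothing more can be done
```

I dragged the orange spacer out of its slot with the hooked pick and laid the pick back on its rest. I handed the job in at about 24 s, against the 51 s limit.

- **Orange spacer:** in the last top view it lies flat on the apron from x ≈ -36 to -76 mm in the jig frame, so it is fully out of the slot. Only the pick touched it.
- **Blue spacer:** it did not move. Its rear edge is still at x = 55.4 mm. Its front edge read one pixel (about 2 mm) differently, which I take as lighting on the edge because the hook never went near it.
- **Pick:** it lies level in both forks, the same way round. In the wrist view it is within about 2 px of where it started.
- **Forces:** the readings I printed between moves stayed below about 2.5 N, and no force guard tripped.
- **Disagreements:** the wrist camera placed the jig 1.5–3 mm nearer along x than the top camera did. The measured handle length came out 2–4 mm short. Both fitted within the clearances.

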